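# Hold the bag clip open on the menu card

### The job

The menu card's old clip has snapped: first drop its orange half into the wire basket. Then pick up the navy spring clip by its handles, squeeze it wide open and hold it gaping, level, around the card's yellow-striped upright edge, about halfway up and with the edge well in between the jaws but not touched by them, so that I can slip my list in. Finish while holding it there, without shifting the card stand or disturbing the basket and the other things on the shelf.

Things in the scene. Friction and masses are not known exactly. Their poses are not given: they have to be found in the camera images.
- clip: Navy plastic spring clip, about 60 g, 34 mm tall, lying on its side with its 14 mm steel pin upright. Origin on the pin's axis at the underside; z up along the pin, x along the midline towards the jaws, y to the left lever. Jaws (white tips) reach to x = +48 mm, handles to x = -44 mm. Two levers, like a clothes peg: pressing the handles together along y opens the jaws.
- clip_grip (a point): Pinch point midway between the clip's two handles, at x = -27, y = 0, z = 17 mm of the clip (same axes). Handles' outer faces: at rest sloped 0.26 rad, 53 mm apart at their ends and about 45 mm here; squeezed to the stop flat, parallel to x, 30 mm apart, the jaw tips then gaping about 25 mm (18 mm halfway along). Each handle needs 4 N here to start opening, 8 N at the stop.
- clip_mid (a point): Point on the pin's axis halfway up the clip, 17 mm above its underside.
- lever_left (a joint): Opening angle of the clip's left lever: 0 jaws shut (spring-loaded), 0.26 rad stop, fully open.
- lever_right (a joint): Opening angle of the right lever; it is geared to the left one and reads the same.
- broken_half: Orange plastic half of a snapped clip, a slightly bent bar 68 mm long (x), about 10 mm thick (y; 15 mm over the bend), 18 mm tall, 30 g, lying on its long narrow side. Origin at the middle of its underside.
- basket: Open chrome wire basket, 150 mm (x) by 190 mm (y) outside, 62 mm tall, 3 mm walls, 0.4 kg, standing loose. Origin at the centre of its underside; inner floor 3 mm above that.
- card_stand: White menu card upright in a wooden foot (90 mm in x, 70 in y, 22 tall), loose, 0.7 kg. Origin at the centre of the foot's underside. Card 3 mm thick, in the y-z plane at x = 0, y from -60 to +60 mm, z from 15 to 115 mm. A yellow stripe 8 mm wide marks its upright edge at y = -60 mm, on the right as the robot sees it; the card overhangs the foot by 25 mm there.
- card_edge (a point): Middle of the yellow-striped edge, 70 mm above the stand's underside; its y axis points into the card, away from the free edge (same axes as the stand).
- butter_dish: White ceramic butter dish with its cover on, 115 x 175 x 87 mm; bystander at the back. Origin at the centre of its underside.
- cruet: Empty glass cruet, 72 mm across, 128 mm tall; bystander on the left. Origin at the centre of its underside.
- grinder: Steel spice grinder, 54 mm across, 136 mm tall; bystander on the left. Origin at the centre of its underside.
- mug: Terracotta-coloured mug, 80 mm across, 90 mm tall; bystander at the back right. Origin at the centre of its underside.
- jam_jar: Amber jar with a red cap, 64 mm across, 85 mm tall; bystander at the back left. Origin at the centre of its underside.

How it is judged:
By the outcome, as a careful person would: the job done as asked, in the order asked, and still so for the second after the job is handed in, while the arm keeps its last pose, push and grip.
It also fails if it takes over 51 s, if anything falls off the work surface, if the arm or the gripper's body presses on something with over 40 N, if the wrist force passes 120 N, or if a joint passes its speed limit or range.

### The arm

A 6-joint arm with a two-finger parallel gripper is mounted at the origin on the work surface. World frame = base frame: x ahead of the robot, y to its left, z up, the work surface at z = 0. Lengths are in m, angles in degrees, forces in N, time in s.
With the tool pointing down it reaches from about 0.3 to 0.75 m from the base axis. Payload 8.5 kg.
Tool frame: the origin (TCP) lies on the centre line of the jaws, within the pads' length; the fingertips stand 22 mm ahead of it and the grasp point (between the pads) lies 3 mm ahead of it (env.tip_reach is the distance from the TCP to the fingertips, in m); y points along the fingers, z is the direction in which the jaws open and shut, and the axes are right-handed (so a half turn about y gives the same grasp; the last joint's range is limited). The gripper opens to 85 mm and grips with 20 to 120 N. Pads are 22 mm wide; open, the fingers measure 114 mm over their backs; the gripper's body (76 mm by 85 mm) begins 54 mm behind the grasp point. The pads swing forward as they close: fully open they stand 13 mm farther back than shut.
Start: joints at [61.576, 21.807, 74.336, -0, 83.858, -12.336], TCP at [0.152, 0.528, 0.253] pointing down, gripper open.
Joint ranges: [-178.18, 178.18], [-50.72, 133.34], [12.68, 142.11], [-81.47, 261.47], [9.98, 163.14], [-165.26, 165.26]. Speed limits (degrees/s): [136.94, 136.94, 180, 180, 180, 180].

### API

Orientations are given as a 3x3 rotation matrix whose columns are the frame's x, y, z axes.
In Python, from rig import env, get_image gives the robot as it stands. The module is installed in compiled form; this text tells all that it offers.
- The arm moves only by the tool carry_out, never from a script. Its argument "targets" is a list that holds one entry, the list of rows, each a list of 7 numbers: the closure, from 0 (fully open) to 1 (shut), then the shift along the world's x, y, z in mm, then the turn, a rotation vector about the world's x, y, z in degrees. In form: [[[claw, dx, dy, dz, ax, ay, az], ...]]. A call has 1 to 20 rows; each row is the pose to reach, as a shift and turn from the pose commanded when the call began; what a row does not reach only later rows make up. A row lasts 1/12 s, in which the tool goes at most 41.7 mm and 7.16 degrees, less where a joint would pass 70% of its speed; a pose out of reach is approached as far as the arm can. A call with a gripper value outside its range is refused whole. The fingers move at their own pace and stop on an object; "squeeze" is the grip in N (left out, the last holds). Time passes only in rows, so rows that repeat a pose let the fingers close. It gives the time, the measured TCP pose, the force and the opening at its end, in the units of the state.
- env.observe(): the state, without advancing time (a new reading comes with each control period).
- get_image(name): name is "scene" or "top" or "wrist"; returns a dict with "img" (420x560x3 uint8, red, green, blue), "fx", "fy", "cx", "cy" (pixels), "rvec" (rotation vector, rad) and "tvec" (3), from world to camera coordinates, as OpenCV has them. Camera axes: x right, y down, z forward; pixel columns grow to the right and rows downward; lengths in m; the calibration is good to about 2 mm. A picture is of the moment at which its call begins. There is no depth.
- env.close_job(): hands the job in, once; it reports no verdict.
The state is a dict: "time_s": time; "q": joint angles; "qvel": joint speeds; "joint_efforts": joint torques, N m; "position": TCP position; "tool_rot": TCP orientation; "ft_force": force on the tool from outside, world axes, zero at the start; "wrist_torque": the same for the moment, N m; "grip_width": finger opening in m.
Only numpy, scipy, OpenCV 4.12 (cv2) and the standard library are available. Lean on these libraries where they do the work, as an engineer would, in place of code of your own. Each camera call takes 0.05 s, during which the arm holds its last target.

## Working session

There is one attempt and no reset: what is moved stays moved. The work goes in short steps, Python scripts to look and compute and a tool call to move; the robot and the scene stay as the last step left them, time stands still between calls to the robot, and variables do not carry over. Pictures are saved under pics/ and viewed, and the job is handed in when it is done.

Besides the shell and the picture viewer there is one more tool, called as name([rows], argument=value, ...), one row to a line, values as JSON. carry_out: Moves the arm, as the interface text tells. Its arguments: {"type":"object","properties":{"targets":{"type":"array"},"squeeze":{"type":"number"}},"required":["targets"]}

```bash
mkdir -p pics; ls; python3 - <<'E'
from rig import env,get_image
import cv2,numpy as np
for n in ["scene","top","wrist"]:
    d=get_image(n); cv2.imwrite(f"pics/{n}0.png",d["img"][:,:,::-1])
    print(n,d["fx"],d["fy"],d["cx"],d["cy"],d["rvec"],d["tvec"])
o=env.observe()
for k in o: print(k,o[k])
print(env.tip_reach)
E
```

```text
pics
scene 423.8224348355001 423.8224348355001 272.401588418691 214.63436210837025 [ 2.22416972  1.09889382 -0.3825082 ] [-0.38802718 -0.27214163  1.4282794 ]
top 379.587096559107 379.587096559107 275.69477981763606 205.82930326489227 [ 2.17480263 -2.12941053  0.18300358] [0.04035554 0.57010917 1.08181827]
wrist 294.67335377181536 294.67335377181536 285.07060647615805 209.94017017803807 [-2.33592145 -1.75527083 -0.2304444 ] [-0.54949599 -0.03380488  0.37747438]
time_s 0.15
q [ 6.15758126e+01  2.18317687e+01  7.43721374e+01 -2.22214054e-03
  8.38578691e+01 -1.23360215e+01]
qvel [-0.09777844 -0.02828075 -0.23878131 -0.01893662 -0.05710306 -0.04526253]
joint_efforts [ 2.92709483e-03 -4.48626637e+01 -2.31344712e+01 -1.39402100e-04
  3.90086439e-03 -1.49895857e-05]
position [0.15232954 0.52827554 0.25287246]
tool_rot [[ 9.60837521e-01 -4.79296419e-04  2.77111942e-01]
 [-2.77112290e-01 -9.66557797e-04  9.60837054e-01]
 [-1.92681052e-04 -9.99999418e-01 -1.06152393e-03]]
ft_force [-0.00526218 -0.20143771  0.07793049]
wrist_torque [-0.00459152 -0.02318534  0.0552715 ]
grip_width 0.085201292307992
0.022
```

View pics/scene0.png

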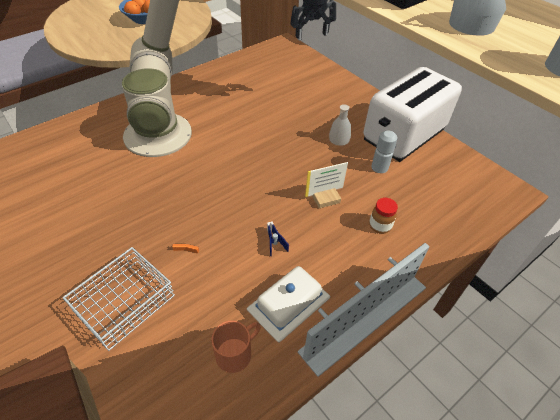

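View pics/top0.png

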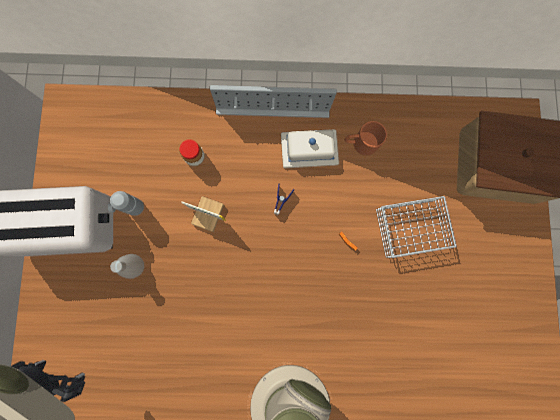

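View pics/wrist0.png

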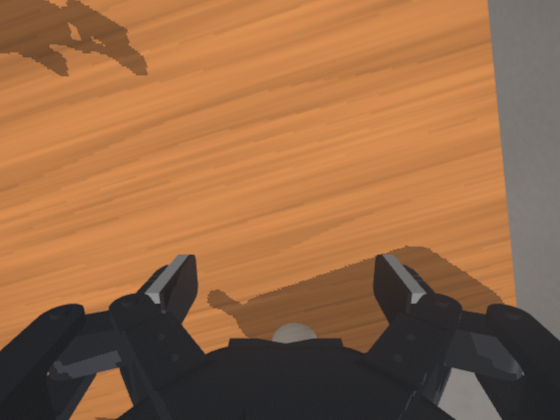

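The views show the orange half at top (349,242), the clip at (284,198), the card stand at (208,213) with its card, and the basket at (418,230). Next I'll zoom in and measure.

```bash
cat > h.py <<'E'
from rig import env,get_image
import cv2,numpy as np
def cam(d):
    K=np.array([[d["fx"],0,d["cx"]],[0,d["fy"],d["cy"]],[0,0,1.]]);R=cv2.Rodrigues(np.array(d["rvec"],float))[0];t=np.array(d["tvec"],float).ravel();return K,R,t
def ray(d,u,v,z):
    K,R,t=cam(d);c=-R.T@t;r=R.T@np.linalg.inv(K)@np.array([u,v,1.]);return c+r*(z-c[2])/r[2]
def proj(d,p):
    K,R,t=cam(d);q=K@(R@np.array(p,float)+t);return q[:2]/q[2]
def crop(d,x0,y0,x1,y1,f,name):
    im=d["img"][y0:y1,x0:x1,::-1];cv2.imwrite("pics/"+name,cv2.resize(im,None,fx=f,fy=f,interpolation=cv2.INTER_CUBIC))
def tri(ds,uvs):
    A=[]
    for d,(u,v) in zip(ds,uvs):
        K,R,t=cam(d);P=K@np.c_[R,t];A+= [u*P[2]-P[0],v*P[2]-P[1]]
    x=np.linalg.svd(np.array(A))[2][-1];return x[:3]/x[3]
E
python3 - <<'E'
from h import *
t=get_image("top");s=get_image("scene")
crop(t,170,170,310,250,5.5,"t1.png");crop(t,320,180,470,280,5,"t2.png");crop(s,230,150,370,260,5,"s1.png");crop(s,50,220,210,350,4.5,"s2.png")
h=cv2.cvtColor(t["img"],cv2.COLOR_RGB2HSV)
# orange saturated
for n,d in(("top",t),("scene",s)):
    h=cv2.cvtColor(d["img"],cv2.COLOR_RGB2HSV)
    for nm,lo,hi in(("orange",(5,220,200),(15,255,255)),("navy",(110,120,30),(130,255,200)),("yellow",(22,150,150),(33,255,255))):
        m=cv2.inRange(h,lo,hi);k,l,st,c=cv2.connectedComponentsWithStats(m)
        print(n,nm,[(st[i].tolist(),c[i].round(1).tolist()) for i in range(1,k) if st[i][4]>8])
E
```

```text
top orange []
top navy [([279, 190, 15, 20, 29], [285.3, 200.0])]
top yellow []
scene orange []
scene navy [([269, 227, 5, 26, 51], [270.4, 238.5]), ([272, 226, 16, 25, 96], [280.4, 238.9])]
scene yellow [([305, 171, 5, 26, 61], [307.4, 183.8])]
```

View pics/t1.png

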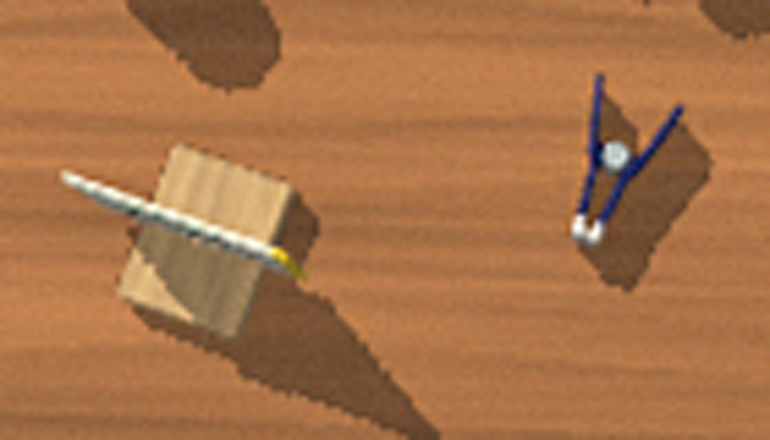

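View pics/t2.png

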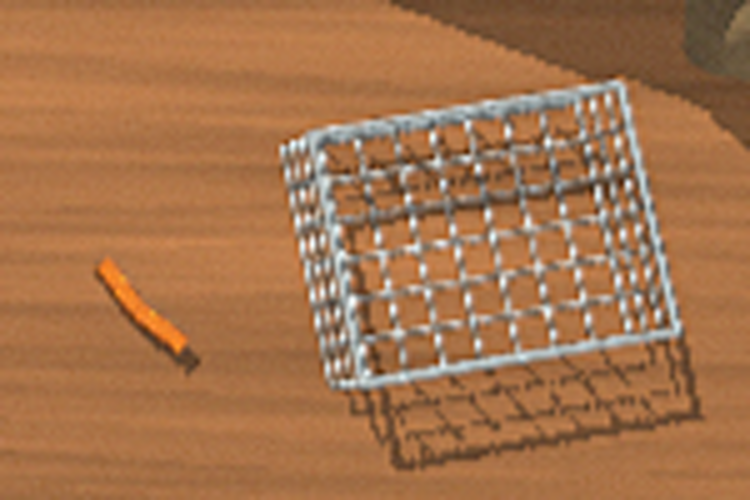

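View pics/s1.png

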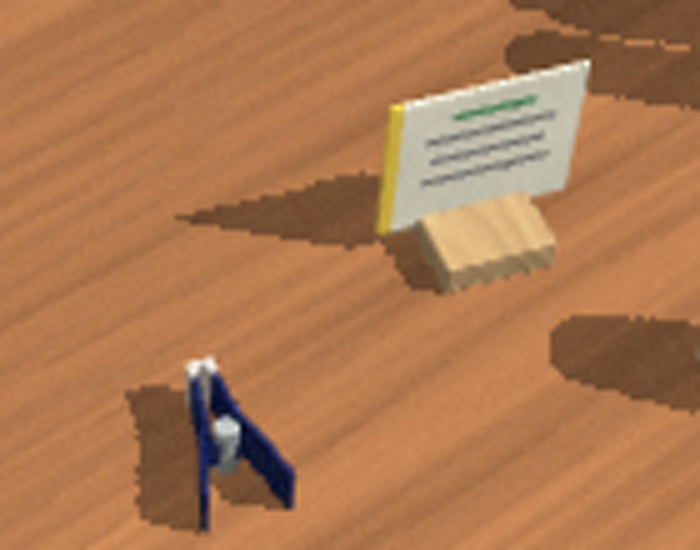

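View pics/s2.png

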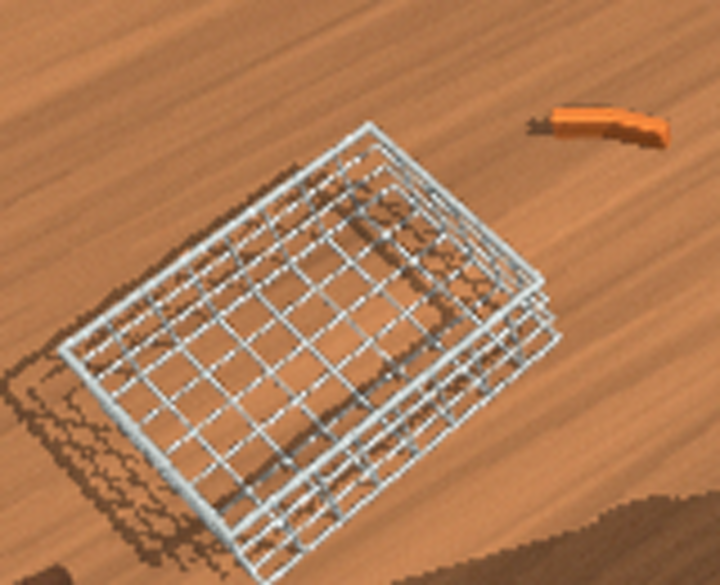

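The top view shows the clip's jaws pointing toward the robot. The card's yellow edge is on its right end, at about (225,219). Now the precise points.

```bash
python3 - <<'E'
from h import *
t=get_image("top");s=get_image("scene")
res={}
for n,d,roi,z in(("top",t,(335,225,365,258),.018),("scene",s,(160,235,205,258),.014)):
    x0,y0,x1,y1=roi;im=d["img"][y0:y1,x0:x1].astype(int)
    m=((im[...,0]-im[...,2]>150)&(im[...,0]>170)).astype(np.uint8)
    k,l,st,c=cv2.connectedComponentsWithStats(m);i=1+np.argmax(st[1:,4]);
    ys,xs=np.where(l==i);w=np.array([ray(d,x+x0,y+y0,z)[:2] for x,y in zip(xs,ys)])
    mn=w.mean(0);U,S,V=np.linalg.svd(w-mn,full_matrices=False);p=(w-mn)@V[0];q=(w-mn)@V[1]
    print(n,"half",st[i],mn,"ang",np.degrees(np.arctan2(V[0][1],V[0][0])),"len",np.ptp(p),"thk",np.ptp(q), "mid",mn+V[0]*(p.max()+p.min())/2)
# clip, top view: crop t1 offset 170,170 scale 5.5
f=lambda x,y:((x+.5)/5.5+170-.5,(y+.5)/5.5+170-.5)
for nm,x,y,z in(("pin",616,153,.034),("jawL",578,233,.034),("jawR",599,236,.034),("jawmid",588,236,.034),("hA",600,76,.034),("hB",681,108,.034),("cardtopL",65,176,.115),("cardtopR",284,258,.115),("cardTopR2",280,250,.115),("footBL?",122,297,.022),("footTL",178,146,.022),("footTR",295,187,.022),("footBR",238,337,.022)):
    print(nm,(ray(t,*f(x,y),z)*1000).round(1))
g=lambda x,y:((x+.5)/5+320-.5,(y+.5)/5+180-.5)
for nm,x,y in(("bTL",318,133),("bTR",622,85),("bBR",678,330),("bBL",360,384)):
    print(nm,(ray(t,*g(x,y),.0615)*1000).round(1))
e=lambda x,y:((x+.5)/5+230-.5,(y+.5)/5+150-.5)
print("scene yellow top/bot", (ray(s,*e(396,106),.115)*1000).round(1),(ray(s,*e(383,235),.015)*1000).round(1))
print("scene pin",(ray(s,*e(228,423),.034)*1000).round(1),"hA,hB",(ray(s,*e(204,475),.034)*1000).round(1),(ray(s,*e(293,470),.034)*1000).round(1),"jaws",(ray(s,*e(201,364),.034)*1000).round(1))
print("scene card tl far",(ray(s,*e(589,62),.115)*1000).round(1))
w=get_image("wrist");K,R,tt=cam(w);print("wristcam pos",-R.T@tt,"fwd",R[2])
E
```

```text
top half [ 5  7 17 18 74] [ 0.47204374 -0.16516073] ang -135.00110705796325 len 0.06481234808801166 thk 0.012746549192916175 mid [ 0.47157387 -0.16563058]
scene half [13  9 26  8 83] [ 0.47239554 -0.16231487] ang 42.58369536665701 len 0.07100334499044963 thk 0.017050304350205474 mid [ 0.47238451 -0.16232501]
pin [596.3  35.1  34. ]
jawL [551.9  54.9  34. ]
jawR [550.5  43.5  34. ]
jawmid [550.4  49.4  34. ]
hA [638.9  44.6  34. ]
hB [ 6.221e+02 -1.000e-01  3.400e+01]
cardtopL [564. 314. 115.]
cardtopR [525.1 202.8 115. ]
cardTopR2 [529.1 204.9 115. ]
footBL? [513.  301.1  22. ]
footTL [596.7 274.9  22. ]
footTR [575.5 210.1  22. ]
footBR [492.6 237.5  22. ]
bTL [ 572.3 -262.1   61.5]
bTR [ 605.  -443.2   61.5]
bBR [ 461.6 -469.1   61.5]
bBL [ 426.9 -283.    61.5]
scene yellow top/bot [526.5 207.2 115. ] [529.8 204.9  15. ]
scene pin [595.2  39.   34. ] hA,hB [614.4   8.3  34. ] [639.7  47.1  34. ] jaws [554.8  52.1  34. ]
scene card tl far [564.7 316.7 115. ]
wristcam pos [0.09032084 0.54647652 0.37299617] fwd [ 0.24958784 -0.07266636 -0.96562183]
```

carry_out([
  [[0.3,320,-692,-120,0,0,-120],[0.3,320,-692,-120,0,0,-120],[0.3,320,-692,-120,0,0,-120],[0.3,320,-692,-120,0,0,-120],[0.3,320,-692,-120,0,0,-120],[0.3,320,-692,-120,0,0,-120],[0.3,320,-692,-120,0,0,-120],[0.3,320,-692,-120,0,0,-120],[0.3,320,-692,-120,0,0,-120],[0.3,320,-692,-120,0,0,-120],[0.3,320,-692,-120,0,0,-120],[0.3,320,-692,-120,0,0,-120],[0.3,320,-692,-120,0,0,-120],[0.3,320,-692,-120,0,0,-120],[0.3,320,-692,-120,0,0,-120],[0.3,320,-692,-120,0,0,-120],[0.3,320,-692,-120,0,0,-120],[0.3,320,-692,-120,0,0,-120],[0.3,320,-692,-120,0,0,-120],[0.3,320,-692,-120,0,0,-120]],
], squeeze=30)

```text
time_s: 2.07
position: [0.4738, -0.1675, 0.1324]
tool_rot: [[-0.723, 0.001, 0.691], [-0.691, -0.001, -0.723], [0.0, -1.0, 0.001]]
ft_force: [-0.9, -0.6, 0.2]
grip_width: 0.0602
```

```bash
python3 - <<'E'
from h import *
w=get_image("wrist");cv2.imwrite("pics/w1.png",w["img"][:,:,::-1])
o=env.observe();print(o["position"],o["tool_rot"],o["ft_force"],o["time_s"])
im=w["img"].astype(int)
m=((im[...,0]-im[...,2]>150)&(im[...,0]>170)).astype(np.uint8)
k,l,st,c=cv2.connectedComponentsWithStats(m);i=1+np.argmax(st[1:,4]);print(st[i],c[i])
ys,xs=np.where(l==i);p=np.array([ray(w,x,y,.018)[:2] for x,y in zip(xs,ys)],np.float32)*1000
r=cv2.minAreaRect(p);print(r,p.mean(0))
E
```

```text
[ 0.47274652 -0.16526031  0.13265399] [[-7.22194526e-01 -4.81664764e-04  6.91689840e-01]
 [-6.91689986e-01  2.53244910e-04 -7.22194502e-01]
 [ 1.72688713e-04 -9.99999852e-01 -5.16054782e-04]] [-0.84365286  0.45160482  0.39528352] 2.1167
[ 272  168   19   83 1032] [280.63275194 208.39147287]
((473.8947448730469, -163.6776123046875), (69.93778991699219, 14.53353214263916), 44.606849670410156) [ 474.87735 -162.69263]
```

View pics/w1.png

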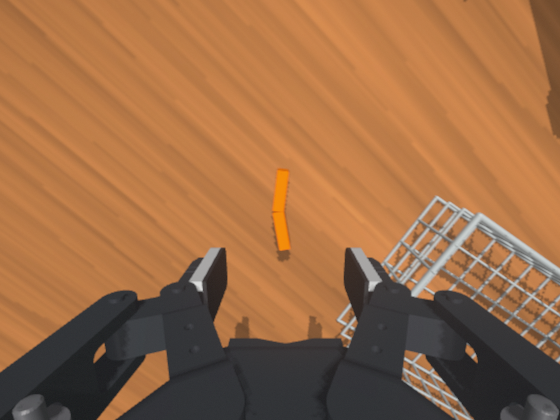

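The wrist view shows the half centred between the fingers at (281,208), aligned with the pads, and clear of the basket.

carry_out([
  [[0.3,1,0,-30,0,0,0],[0.3,1,0,-65,0,0,0],[0.3,1,0,-95,0,0,0],[0.3,1,0,-107,0,0,0],[0.3,1,0,-107,0,0,0],[1,1,0,-107,0,0,0],[1,1,0,-107,0,0,0],[1,1,0,-107,0,0,0],[1,1,0,-107,0,0,0],[1,1,0,-107,0,0,0],[1,1,0,-107,0,0,0],[1,1,0,-107,0,0,0],[1,1,0,-107,0,0,0],[1,1,0,-107,0,0,0],[1,1,0,-107,0,0,0]],
], squeeze=30)

```text
time_s: 3.37
position: [0.4738, -0.1636, 0.0275]
tool_rot: [[-0.721, 0.002, 0.693], [-0.693, -0.001, -0.721], [-0.001, -1.0, 0.002]]
ft_force: [-1.2, 1.4, 8.4]
grip_width: 0.0099
```

carry_out([
  [[1,0,0,20,0,0,0],[1,0,0,55,0,0,0],[1,0,0,95,0,0,0],[1,0,0,115,0,0,-5],[1,15,-50,120,0,0,-12],[1,25,-90,120,0,0,-19],[1,33,-130,120,0,0,-26],[1,38,-165,120,0,0,-33],[1,42,-198,120,0,0,-34],[1,42,-198,120,0,0,-34],[1,42,-198,120,0,0,-34]],
])

```text
time_s: 4.28
position: [0.515, -0.363, 0.1461]
tool_rot: [[-0.985, -0.0, 0.17], [-0.17, 0.0, -0.985], [-0.0, -1.0, -0.0]]
ft_force: [-0.2, 0.5, 0.2]
grip_width: 0.0099
```

```bash
python3 - <<'E'
from h import *
w=get_image("wrist");t=get_image("top")
a=cv2.resize(w["img"],(400,300));b=cv2.resize(t["img"][150:300,340:540],(400,300),interpolation=cv2.INTER_CUBIC)
cv2.imwrite("pics/w2.png",np.hstack([a,b])[:,:,::-1])
o=env.observe();print(o["position"],o["grip_width"],o["ft_force"])
E
```

```text
[ 0.51522593 -0.36067489  0.14645317] 0.010004392759759567 [-0.24413269  0.59682019  0.33863232]
```

View pics/w2.png

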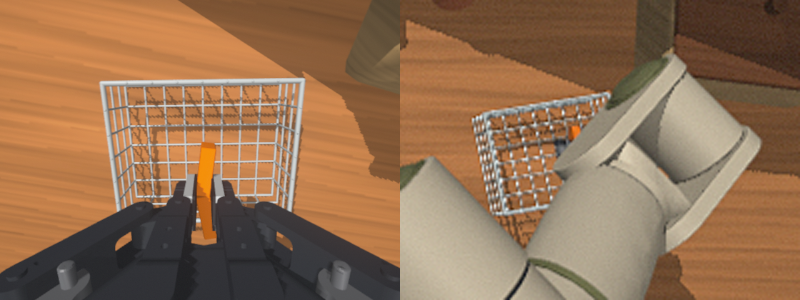

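The orange half is over the middle of the basket, at (207,190) in the left panel.

carry_out([
  [[1,0,0,-35,0,0,0],[1,0,0,-70,0,0,0],[1,0,0,-95,0,0,0],[1,0,0,-103,0,0,0],[1,0,0,-103,0,0,0],[0.6,0,0,-103,0,0,0],[0.6,0,0,-103,0,0,0],[0.6,0,0,-103,0,0,0],[0.6,0,0,-103,0,0,0],[0.6,0,0,-90,0,0,0],[0.6,0,0,-60,0,0,0],[0.6,0,0,-20,0,0,0],[0.6,0,0,20,0,0,0],[0.6,0,0,50,0,0,0],[0.6,0,0,50,0,0,0]],
])

```text
time_s: 5.63
position: [0.5169, -0.363, 0.2043]
tool_rot: [[-0.985, 0.009, 0.172], [-0.172, -0.01, -0.985], [-0.008, -1.0, 0.011]]
ft_force: [1.0, 0.3, 0.1]
grip_width: 0.0341
```

```bash
python3 - <<'E'
from h import *
w=get_image("wrist")
cv2.imwrite("pics/w3.png",w["img"][:,:,::-1])
o=env.observe();print(o["position"],o["grip_width"],o["ft_force"])
E
```

```text
[ 0.51621208 -0.36228688  0.20064844] 0.034106525261384836 [-0.27576279 -0.10439614 -0.82291427]
```

View pics/w3.png

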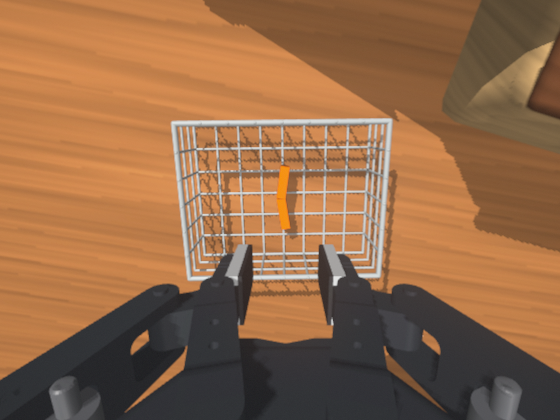

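The half rests on the basket floor at (284,198), and the basket hasn't moved. Next I move above the clip handles.

carry_out([
  [[0.6,40,40,-10,0,0,7],[0.6,60,80,-20,0,0,14],[0.4,80,120,-30,0,0,21],[0.2,106,160,-40,0,0,28],[0,106,200,-46,0,0,35],[0,106,240,-46,0,0,42],[0,106,280,-46,0,0,49],[0,106,320,-46,0,0,56],[0,106,360,-46,0,0,63],[0,106,389,-46,0,0,70],[0,106,389,-46,0,0,77],[0,106,389,-46,0,0,84],[0,106,389,-46,0,0,91],[0,106,389,-46,0,0,98],[0,106,389,-46,0,0,105],[0,106,389,-46,0,0,112],[0,106,389,-46,0,0,119],[0,106,389,-46,0,0,126],[0,106,389,-46,0,0,133],[0,106,389,-46,0,0,140]],
])

```text
time_s: 7.35
position: [0.6209, 0.0275, 0.1492]
tool_rot: [[0.868, -0.002, 0.496], [-0.496, 0.0, 0.868], [-0.002, -1.0, -0.001]]
ft_force: [1.0, 0.2, 0.3]
grip_width: 0.0855
```

carry_out([
  [[0,0,0,0,0,0,7],[0,0,0,0,0,0,11],[0,0,0,0,0,0,11],[0,0,0,0,0,0,11]],
])

```text
time_s: 7.68
position: [0.621, 0.0275, 0.1496]
tool_rot: [[0.944, -0.001, 0.329], [-0.329, 0.0, 0.944], [-0.001, -1.0, -0.0]]
ft_force: [-0.3, -0.3, 0.7]
grip_width: 0.0855
```

```bash
python3 - <<'E'
from h import *
w=get_image("wrist")
cv2.imwrite("pics/w4.png",w["img"][:,:,::-1])
o=env.observe();print(o["position"],o["tool_rot"],o["grip_width"],o["ft_force"],o["q"])
np.save("w4.npy",w,allow_pickle=True)
E
```

```text
[0.62112066 0.02746165 0.14972424] [[ 9.44187863e-01 -1.07735112e-03  3.29405706e-01]
 [-3.29405721e-01  1.68495897e-04  9.44188457e-01]
 [-1.07272600e-03 -9.99999405e-01 -1.95793844e-04]] 0.08518287075697202 [-0.34220359 -0.81396425 -0.27545296] [-8.36247068e+00  3.38330905e+01  7.13029924e+01  5.94551566e-04
  7.49263925e+01 -7.91299109e+01]
```

View pics/w4.png

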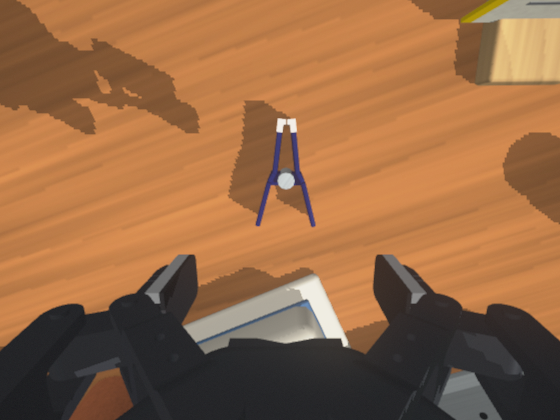

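The wrist view shows the clip: jaw tips at (287,125), pin at (286,181), handle ends at (258,224) and (313,225). The butter dish is close by, so I'll measure both.

```bash
python3 - <<'E'
from h import *
w=np.load("w4.npy",allow_pickle=True).item();t=get_image("top")
P={}
for nm,u,v in(("pin",286,180.5),("jawL",281,119),("jawR",292,119),("jawm",286.5,119),("hL",258,225),("hR",314,226)):
    P[nm]=ray(w,u,v,.034)[:2]*1000;print(nm,P[nm].round(1))
hm=(P["hL"]+P["hR"])/2;d=P["jawm"]-hm;print("len",np.linalg.norm(d),"ang",np.degrees(np.arctan2(d[1],d[0])),"hwidth",np.linalg.norm(P["hL"]-P["hR"]))
d=d/np.linalg.norm(d);print("grip",P["pin"]-27*d, P["jawm"]-75*d, hm+17*d)
print("card stripe bottom? wrist (465,22) z115", ray(w,465,21,.115)*1000)
crop(t,270,120,350,180,9,"t5.png")
E
```

```text
pin [596.8  36.8]
jawL [550.8  48.9]
jawR [553.6  56.8]
jawm [552.2  52.8]
hL [624.5   2.3]
hR [640.9  46.3]
len 85.45138413587796 ang 160.4927279709008 hwidth 46.99836401264824
grip [622.22393422  27.81987264] [622.86692414  27.77866165] [616.69420461  29.96541801]
card stripe bottom? wrist (465,22) z115 [541.29107873 143.78414915 115.        ]
```

View pics/t5.png

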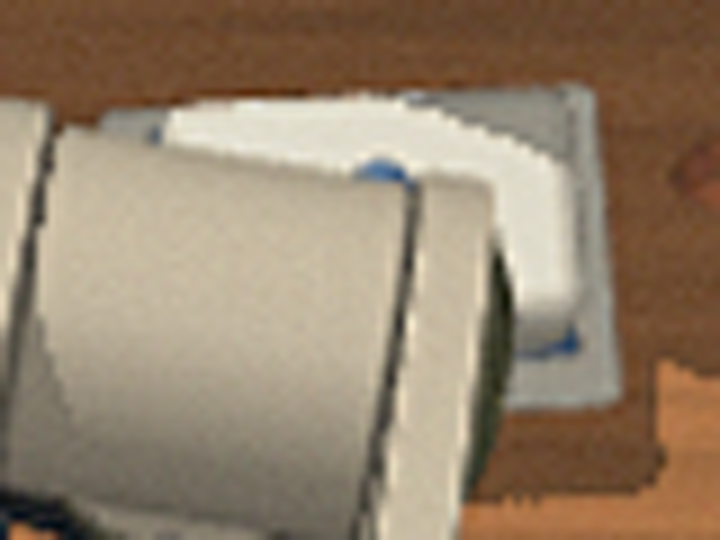

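```bash
python3 - <<'E'
from h import *
t=get_image("top")
im=cv2.imread("pics/top0.png")[:,:,::-1]; t["img"]=im
crop(t,270,120,350,220,6,"t6.png")
for z in (0.01,.02): print(z,[(ray(t,u,v,z)[:2]*1000).round(0) for u,v in((282,168),(339,166),(338,130),(281,132))])
for z in (0.05,.07): print(z,[(ray(t,u,v,z)[:2]*1000).round(0) for u,v in((289,160),(334,158))])
print((ray(t,312,142,.085)*1000).round(0))
E
```

```text
0.01 [array([693.,  35.]), array([ 704., -143.]), array([ 820., -140.]), array([809.,  40.])]
0.02 [array([690.,  35.]), array([ 701., -141.]), array([ 817., -138.]), array([805.,  40.])]
0.05 [array([708.,  15.]), array([ 717., -120.])]
0.07 [array([702.,  16.]), array([ 712., -117.])]
[754. -49.  85.]
```

View pics/t6.png

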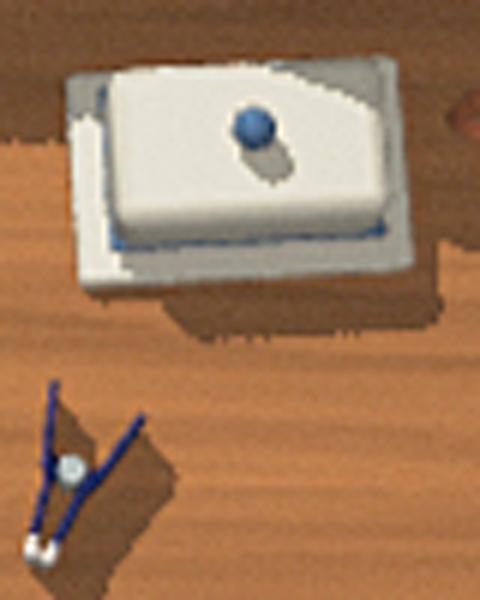

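Dish front edge is at x≈692 mm, 70 mm from the grip point, so there is room. Descend and squeeze.

carry_out([
  [[0,1,0,-35,0,0,0],[0,1,0,-75,0,0,0],[0,1,0,-105,0,0,0],[0,1,0,-121,0,0,0],[0,1,0,-121,0,0,0],[0,1,0,-121,0,0,0],[0.3,1,0,-121,0,0,0],[0.35,1,0,-121,0,0,0],[0.4,1,0,-121,0,0,0],[0.45,1,0,-121,0,0,0],[0.5,1,0,-121,0,0,0],[0.55,1,0,-121,0,0,0],[0.6,1,0,-121,0,0,0],[0.7,1,0,-121,0,0,0],[1,1,0,-121,0,0,0],[1,1,0,-121,0,0,0],[1,1,0,-121,0,0,0],[1,1,0,-121,0,0,0]],
], squeeze=40)

```text
time_s: 9.33
position: [0.6236, 0.0272, 0.0311]
tool_rot: [[0.945, 0.004, 0.327], [-0.327, -0.001, 0.945], [0.004, -1.0, 0.001]]
ft_force: [0.7, 0.8, 9.5]
grip_width: 0.0276
```

```bash
python3 - <<'E'
from h import *
w=get_image("wrist")
cv2.imwrite("pics/w5.png",w["img"][:,:,::-1])
o=env.observe();print(o["position"],o["grip_width"],o["ft_force"],o["time_s"])
E
```

```text
[0.62357846 0.02719591 0.03109522] 0.027159672370383088 [ 1.17491963 -0.48991512 10.28458194] 9.3833
```

View pics/w5.png

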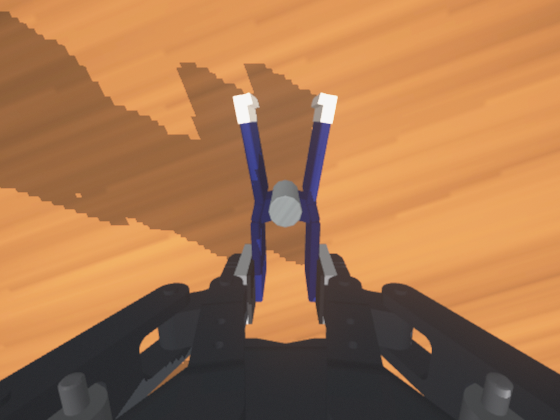

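The clip is gripped and wide open, with tips at (245,108) and (325,108). Lift it, rotate it, and stage it to the right of the card.

carry_out([
  [[1,0,0,8,0,0,0],[1,0,0,25,0,0,0],[1,-10,2,45,0,0,0],[1,-30,8,56,0,0,-7],[1,-50,14,56,0,0,-14],[1,-70,20,56,0,0,-21],[1,-90,26,56,0,0,-28],[1,-110,32,56,0,0,-35],[1,-130,38,56,0,0,-42],[1,-142,43,56,0,0,-49],[1,-142,43,56,0,0,-56],[1,-142,43,56,0,0,-63],[1,-142,43,56,0,0,-70],[1,-142,43,56,0,0,-77],[1,-142,43,56,0,0,-84],[1,-142,43,56,0,0,-89],[1,-142,43,56,0,0,-89],[1,-142,43,56,0,0,-89],[1,-142,43,56,0,0,-89]],
])

```text
time_s: 10.97
position: [0.4803, 0.0705, 0.0855]
tool_rot: [[-0.308, -0.0, 0.951], [-0.951, -0.0, -0.308], [0.0, -1.0, -0.0]]
ft_force: [-0.0, -0.2, -1.2]
grip_width: 0.0274
```

```bash
python3 - <<'E'
from h import *
w=get_image("wrist");t=get_image("top");s=get_image("scene")
cv2.imwrite("pics/w6.png",w["img"][:,:,::-1]);crop(t,170,150,310,250,5.5,"t7.png");crop(s,210,120,370,240,5,"s7.png")
np.save("v7.npy",[w,t,s],allow_pickle=True)
o=env.observe();print(o["position"],o["tool_rot"],o["grip_width"],o["ft_force"],o["time_s"])
E
```

```text
[0.48036126 0.07045391 0.08535639] [[-3.09229439e-01 -1.23212926e-04  9.50987455e-01]
 [-9.50987462e-01  1.59283848e-05 -3.09229439e-01]
 [ 2.29533698e-05 -9.99999992e-01 -1.22099473e-04]] 0.027237922032806925 [-0.34874954 -0.18817021 -0.86159893] 11.1167
```

View pics/w6.png

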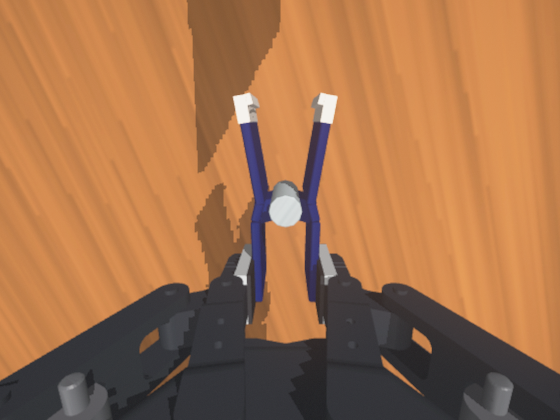

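View pics/t7.png

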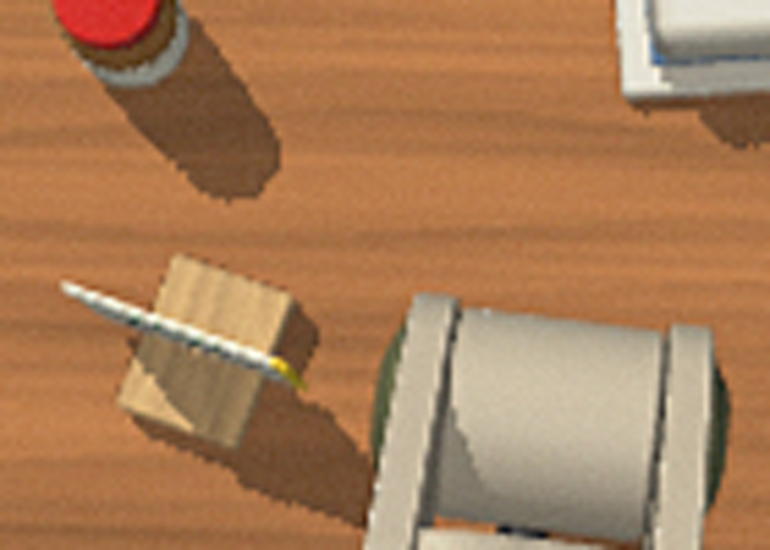

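View pics/s7.png

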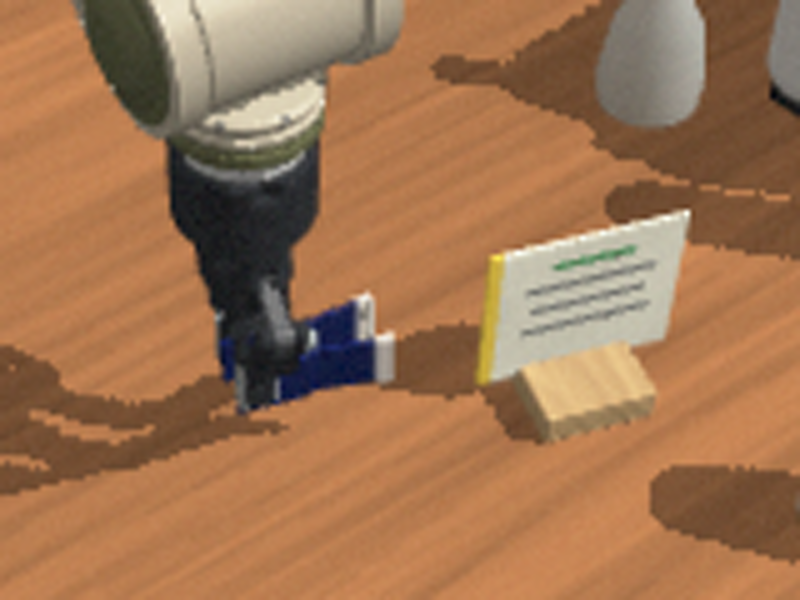

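```bash
python3 - <<'E'
from h import *
w,t,s=np.load("v7.npy",allow_pickle=True)
e=lambda x,y:((x+.5)/5+210-.5,(y+.5)/5+120-.5)
for a in((243,95),(328,95)):
  for b in((387,335),(366,293)):
    X=tri([w,s],[a,e(*b)]);print(a,b,(X*1000).round(1),proj(w,X)-a,proj(s,X)-e(*b))
# by plane z=0.088
for a in((243,95),(328,95),(285,213)): print(a,(ray(w,*a,.0885)*1000).round(1))
# vertical extents in scene of near jaw face: top (385,335) bottom (385,382)
p=np.array([.498,.142]) 
# card: top view edge
f=lambda x,y:((x+.5)/5.5+170-.5,(y+.5)/5.5+150-.5)
for nm,x,y in(("L",65,288),("R",283,368)):print(nm,(ray(t,*f(x,y),.115)*1000).round(1))
print("yel top",(ray(s,*e(496,257),.115)*1000).round(1),"bot",(ray(s,*e(484,384),.015)*1000).round(1))
print("far top",(ray(s,*e(689,211),.115)*1000).round(1),"bot",(ray(s,*e(671,330),.015)*1000).round(1))
E
```

```text
(243, 95) (387, 335) [491.  158.8  53.3] [  4.18516588 -10.81930515] [-0.98648768  0.02150815]
(243, 95) (366, 293) [489.8 147.7  92.9] [-1.92864641  5.2975821 ] [ 0.37167696 -0.01374199]
(328, 95) (387, 335) [519.6 138.5  90.1] [-1.32482112  4.59792934] [ 0.3347689  -0.04824766]
(328, 95) (366, 293) [511.9 132.4 120.5] [-6.93947739 25.25686019] [ 1.40079937 -0.21133707]
(243, 95) [490.7 149.8  88.5]
(328, 95) [520.7 140.   88.5]
(285, 213) [491.4 101.7  88.5]
L [563.  313.9 115. ]
R [525.1 203.3 115. ]
yel top [527.1 206.6 115. ] bot [529.6 205.9  15. ]
far top [564.1 317.3 115. ] bot [563.6 323.7  15. ]
```

Clip level (tip tops at about 90 mm in triangulation against 88 expected). Its midline passes within 1 mm of the edge, which is 64 mm ahead of the tips. I'll advance 55 mm and check.

carry_out([
  [[1,6,17,-1,0,0,0],[1,12,34,-1,0,0,-0.5],[1,16,46,-1,0,0,-0.5],[1,18,52,-1,0,0,-0.5],[1,18,52,-1,0,0,-0.5],[1,18,52,-1,0,0,-0.5],[1,18,52,-1,0,0,-0.5]],
])

```text
time_s: 11.7
position: [0.4982, 0.122, 0.0843]
tool_rot: [[-0.319, -0.0, 0.948], [-0.948, -0.0, -0.319], [0.0, -1.0, -0.0]]
ft_force: [0.1, 0.0, -0.8]
grip_width: 0.0276
```

```bash
python3 - <<'E'
from h import *
w=get_image("wrist");t=get_image("top");s=get_image("scene")
cv2.imwrite("pics/w8.png",w["img"][:,:,::-1]);crop(t,170,170,250,250,7,"t8.png");crop(s,240,130,360,220,6.5,"s8.png")
np.save("v8.npy",[w,t,s],allow_pickle=True)
o=env.observe();print(o["position"],o["grip_width"],o["ft_force"],o["time_s"])
E
```

```text
[0.49831483 0.12189896 0.08435762] 0.027373421855577115 [ 0.01747376 -0.34522974 -1.34183964] 11.85
```

View pics/w8.png

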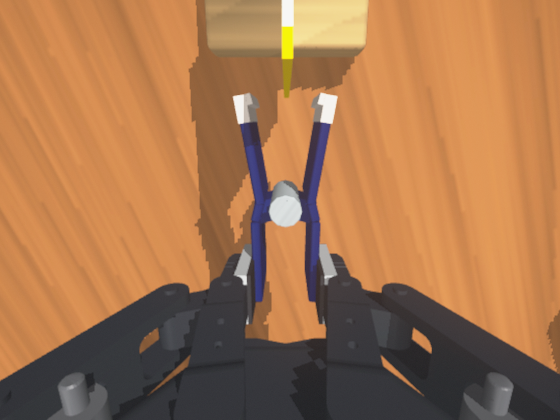

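View pics/s8.png

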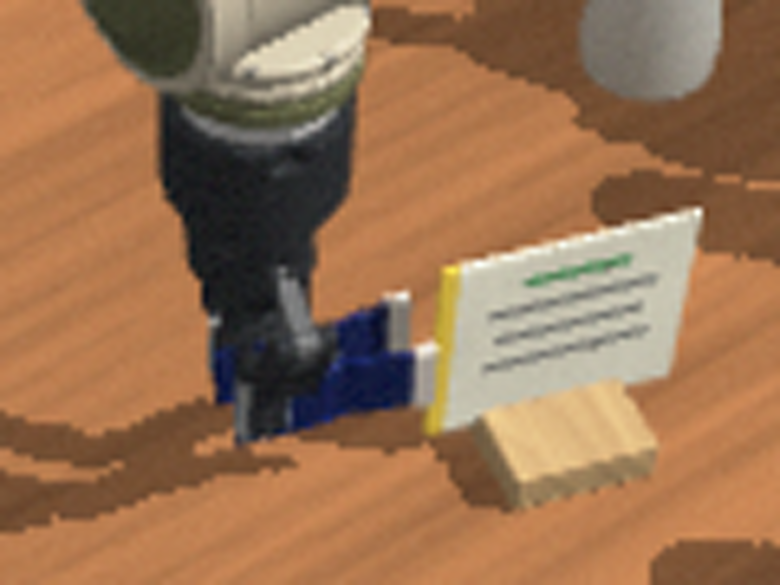

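The wrist view shows the card edge at column 288, against a jaw midpoint at 285.5. So it is well centred.

```bash
python3 - <<'E'
from h import *
w,t,s=np.load("v8.npy",allow_pickle=True)
E=ray(w,288,59,.115)*1000;B=ray(w,287,97,.015)*1000
d=np.array([.318,.948]);n=np.array([.948,-.318])
for z in(.087,.070):
    a=ray(w,243,95,.087)*1000;b=ray(w,328,95,.087)*1000
T=((a+b)/2)[:2]
print("edge top",E,"bot",B,"tips",T,"along",(E[:2]-T)@d,(B[:2]-T)@d,"lat",(E[:2]-T)@n,(B[:2]-T)@n,"gap outer",np.linalg.norm(a-b))
f=lambda x,y:((x+.5)/6.5+240-.5,(y+.5)/6.5+130-.5)
# scene: edge line height at clip mid: near-jaw tip top (426,345) bottom (426,402)
for nm,p in(("jawtop",(438,343)),("jawbot",(432,404))):
    # intersect with vertical plane through tip near: use known xy of near jaw tip b
    zs=np.linspace(.03,.12,91);i=np.argmin([np.linalg.norm(proj(s,[b[0]/1e3,b[1]/1e3,z])-f(*p)) for z in zs]);print(nm,zs[i],proj(s,[b[0]/1e3,b[1]/1e3,zs[i]]),f(*p))
E
```

```text
edge top [527.02936224 201.83239663 115.        ] bot [527.46771917 202.18418708  15.        ] tips [524.40802887 196.14067823] along 6.229333049024709 6.702227907978301 lat 0.6750575826854398 0.9787505925726006 gap outer 31.641503740609085
jawtop 0.09 [306.71578721 182.44052274] (306.96153846153845, 182.34615384615384)
jawbot 0.053 [305.71243971 191.65990912] (306.03846153846155, 191.73076923076923)
```

carry_out([
  [[1,2.5,6.5,-1,0,0,0],[1,4.9,13,-1,0,0,0],[1,7.3,19.5,-1,0,0,0],[1,9.7,26.3,-1,0,0,0],[1,9.7,26.3,-1,0,0,0],[1,9.7,26.3,-1,0,0,0],[1,9.7,26.3,-1,0,0,0],[1,9.7,26.3,-1,0,0,0]],
])

```text
time_s: 12.52
position: [0.508, 0.1486, 0.0833]
tool_rot: [[-0.319, -0.0, 0.948], [-0.948, -0.0, -0.319], [0.0, -1.0, -0.0]]
ft_force: [-0.2, -0.4, -1.4]
grip_width: 0.0275
```

```bash
python3 - <<'E'
from h import *
w=get_image("wrist");t=get_image("top");s=get_image("scene")
cv2.imwrite("pics/w9.png",w["img"][:,:,::-1]);cv2.imwrite("pics/t9.png",t["img"][:,:,::-1]);crop(s,240,130,360,220,6.5,"s9.png")
np.save("v9.npy",[w,t,s],allow_pickle=True)
o=env.observe();print(o["position"],o["tool_rot"],o["grip_width"],o["ft_force"],o["time_s"])
E
```

```text
[0.5080756  0.14855816 0.08334931] [[-3.19073615e-01 -3.51971999e-05  9.47729934e-01]
 [-9.47729934e-01 -6.75623828e-06 -3.19073616e-01]
 [ 1.76335871e-05 -9.99999999e-01 -3.12017025e-05]] 0.027605270790646966 [-0.46719353 -0.05416633 -0.73646803] 12.6667
```

View pics/w9.png

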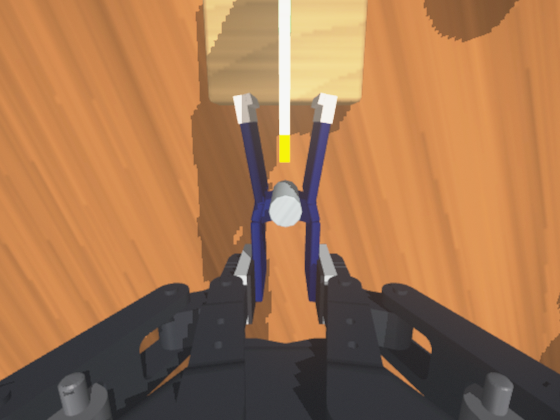

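View pics/s9.png

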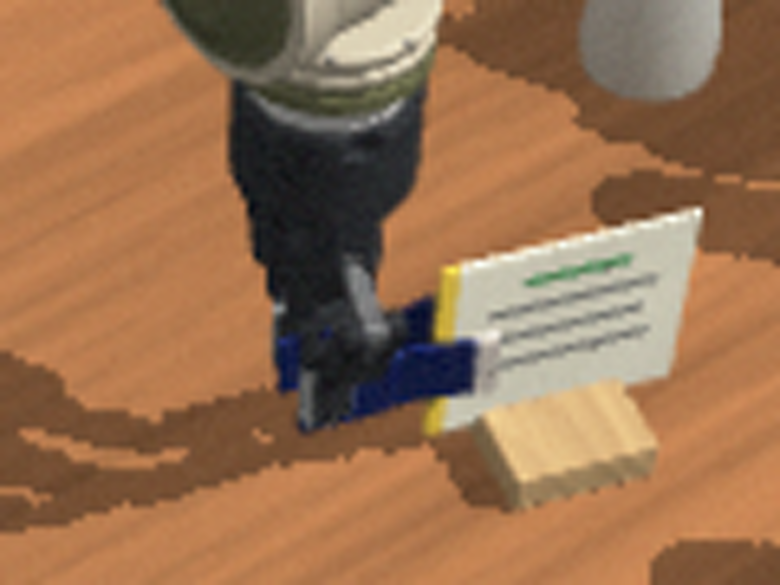

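View pics/t9.png

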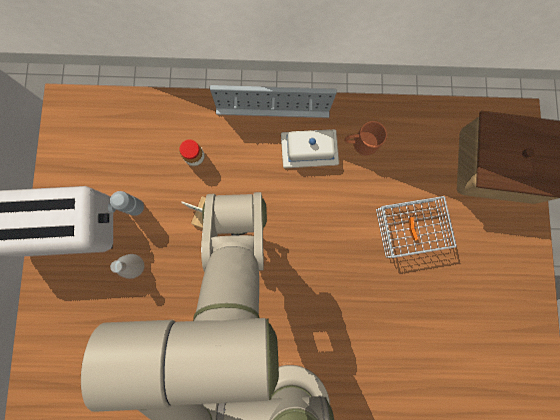

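The card edge is at wrist (284,162), centred between the jaws, with its pixels unchanged in the scene view. Everything else is undisturbed and the half is in the basket. Last numbers, then hand in.

```bash
python3 - <<'E'
from h import *
w,t,s=np.load("v9.npy",allow_pickle=True)
E=ray(w,284.5,162,.115)*1000;T=(ray(w,243,95,.086)+ray(w,328,95,.086))[:2]*500
d=np.array([.319,.948]);n=np.array([.948,-.319]);print(E,T,"depth",(T-E[:2])@d,"lat",(E[:2]-T)@n)
a=cv2.imread("pics/s8.png").astype(int);b=cv2.imread("pics/s9.png").astype(int)
print("card/foot diff",np.abs(a-b)[200:520,520:720].mean())
o=env.observe();print(np.abs(o["qvel"]).max(),o["ft_force"],o["time_s"])
env.close_job()
E
```

```text
[526.97916802 202.26499212 115.        ] [534.25419241 222.80166978] depth 21.789503203715416 lat -0.34552294843822506
card/foot diff 1.5122760416666667
0.07834870241303388 [-0.46719353 -0.05416633 -0.73646803] 12.6667
the job is handed in; nothing more can be done
```

I dropped the orange half into the basket, then picked up the navy clip by its handles and squeezed it wide open. I handed the job in at 12.7 s while holding it around the card's yellow-striped edge.

- **Basket:** The last top view shows the half on the basket floor, and the basket and other things where they were.
- **Fit on the card:** The edge is about 22 mm in from the jaw tips and about 0.3 mm off the jaws' midline. That leaves clear space to the jaws on both sides and to the pin.
- **Height and level:** The clip's middle is about 70 mm up and the tool is vertical. I measured the jaw tips before the last 28 mm of travel, and they spanned about 53–90 mm, with the clip level to within a few mm.
- **Contact:** The last wrist force was about 1 N, so nothing shows the clip touching the card. The card and foot look the same in the scene view before and after the last move.
- **Disagreements:**
  - **Distance to edge:** the wrist camera and my earlier plan differed by 2–3 mm, within the calibration error.
  - **Grip opening:** it read 27–28 mm, not the 30 mm given for the stop, though the handles look parallel and the jaws wide open.
  - **Upward force:** it read 8–10 N while gripping each object on the table and was gone after lifting.

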